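# Open the test drawer and hold its sprung clamp jaw at the index

## Task

Pull the test fixture's drawer fully open by its bar handle. Then take the sprung clamp jaw inside by its upright grip, draw it towards the front of the drawer until its pointer stands level with the index tab on the rail beside it, and finish while still holding the grip there against the spring, as for a colleague about to drop a circuit board in. Leave the loose parts on the bench where they are.

Things in the scene. Friction and masses are not known exactly. Their poses are not given: they have to be found in the camera images.
- fixture: The test fixture: a fixed grey steel box on the bench, 270 deep (x) by 250 wide (y) by 115 high, with one drawer in its front. Origin at bench height under the middle of its front edge; its x axis points from the front into the box, z up. The drawer and all its parts slide along the fixture's x axis; 'out' or 'forward' is -x of the fixture.
- drawer (a joint): How far the drawer is out, in m: 0 shut, 0.18 fully open (a fixed stop). It slides with about 2.5 N of friction and stays where it is left. It may start up to 20 mm ajar. Its aluminium front is 10 mm thick, 246 wide, its top edge 107 above the bench (the housing's top is at 115); the drawer's front is 10 mm ahead of the fixture's front edge when shut.
- handle (a point): Middle of the drawer's bar handle: a steel bar 10 mm thick and 110 long, along the fixture's y, 90 above the bench, standing 42 mm ahead of the drawer's front (37 mm clear gap behind the bar; its two end posts are at +-55 mm). Moves with the drawer.
- jaw (a joint): How far the clamp jaw is drawn forward inside the drawer, in m: 0 at rest at the back (where its spring drives it), 0.050 at its front stop. The spring pulls it back with 4.5 N at 0, rising by 1.5 N per 10 mm; released, it returns to 0.
- jaw_grip: The jaw's upright black grip: a plate 12 thick (x) by 36 wide (y), axes as the fixture's, from 43 to 98 above the bench; origin at the middle of its top edge. Moves with the jaw. At rest it is 127 mm behind the handle, 85 mm behind the drawer's outer face: reach it from above, drawer open. Around it nothing in the drawer's middle is higher than 48, but its front is 107 high.
- pointer (a point): Tip of the jaw's pointer: a steel finger 4 mm wide reaching 77 mm from the middle of the jaw to the fixture's -y side, 60 above the bench, in line (in x) with the grip's middle. Moves with the jaw.
- index_tab (a point): The mark: middle of the inner top edge of the index tab, a dark steel block 10 mm wide (x), 22 long (y), 72 high above the bench, on the rail along the drawer's -y side. Clamped on the rail at a setting that differs each time; moves with the drawer. The pointer is level with it when both have the same fixture x.
- index (a joint): The index tab's setting in m: the jaw travel (joint jaw) at which the pointer is level with the middle of the tab, 0.020 to 0.040. Clamped fast.
- toroid: Bystander: loose white toroidal transformer, 100 diameter, 44 high, standing beside the fixture; origin under its centre.
- board: Bystander: loose green circuit board, 90 by 60, 26 high over its parts, lying flat beside the drawer; origin under its centre.
- driver: Bystander: screwdriver lying flat on the bench beside the drawer, along its own x, about 200 long; origin under its middle.
- capacitor: Bystander: black round capacitor standing on end, 42 diameter, 65 high; origin under its centre.

How it is judged:
By the outcome, as a careful person would: the job done as asked, in the order asked, and still so for the second after the job is handed in, while the arm keeps its last pose, push and grip.
It also fails if it takes over 51 s, if anything falls off the work surface, if the arm or the gripper's body presses on something with over 40 N, if the wrist force passes 120 N, or if a joint passes its speed limit or range.

## Robot

A 7-joint arm with a two-finger parallel gripper is mounted at the origin on the work surface. World frame = base frame: x ahead of the robot, y to its left, z up, the work surface at z = 0. Lengths are in m, angles in rad, forces in N, time in s.
With the tool pointing down it reaches from about 0.425 to 0.95 m from the base axis. Payload 16.7 kg.
Tool frame: the origin (TCP) lies where the fingers leave the gripper's body, on its centre line; the fingertips stand 97 mm ahead of it and the grasp point (between the pads) lies ahead of it (robot.grip_point_offset is the z of the grasp point in the tool frame, in m); z points along the fingers, y is the line along which they close (so a half turn about z gives the same grasp; the last joint's range is limited). The gripper opens to 94 mm and grips with 3 to 60 N. Pads are 16 mm wide; open, the fingers measure 119 mm over their backs; the gripper's body (75 mm by 177 mm) begins 78 mm behind the grasp point.
Start: joints at [-1.375, 0.426, 0.074, 1.606, -0.034, 1.111, -0.067], TCP at [0.228, 0.635, 0.303] pointing down, gripper open.
Joint ranges: [-2.85, 2.85], [-0.5, 2.14], [-1.23, 1.37], [0.21, 2.46], [-1.02, 4.16], [0.16, 2.05], [-2.73, 2.73]. Speed limits (rad/s): [1.89, 1.89, 2.39, 2.39, 3.01, 3.01, 3.01].

## Interface

Orientations are given as a unit quaternion [w, x, y, z].
In Python, from plant import robot, get_image, calibration, job_done, nets gives the robot as it stands.
- The arm moves only by the tool jog_arm, never from a script. Its argument "commands" is text: rows parted by semicolons, each of 5 numbers parted by spaces: the shift along the tool's x, y, z in mm, then the turn about the tool's z in degrees, then the finger opening in mm, from 0 to 94. In form: dx dy dz roll gripper; .... A call has 1 to 8 rows; each row shifts and turns the commanded pose from where the row before left it, along the tool's axes as they then stand; what a row does not reach is not made up. A row lasts 1/12 s, in which the tool goes at most 41.7 mm and 7.16 degrees, less where a joint would pass 70% of its speed; a pose out of reach is approached as far as the arm can. A call with a gripper value outside its range is refused whole. The fingers move at their own pace and stop on an object; "force" is the grip in N (left out, the last holds). Time passes only in rows, so rows that do not move let the fingers close. It gives the time, the measured TCP pose, the force, the opening and the grip force at its end, in the units of the state.
- robot.read_state(): the state, without advancing time (a new reading comes with each control period).
- get_image(name): name is "scene" or "top" or "wrist"; returns the picture (420x560x3 uint8, red, green, blue); there is no depth.
- calibration(name): a dict with "vertical_fov" (degrees; the focal length in pixels is half the picture's height over the tangent of half this angle, whatever the lens; pixels are square), "cx", "cy" (the principal point, pixels), "rvec" (rotation vector, rad) and "tvec" (3), from world to camera coordinates, as OpenCV has them. Camera axes: x right, y down, z forward; pixel columns grow to the right and rows downward; lengths in m; the calibration is good to about 2 mm. A picture is of the moment at which its call begins: read the wrist's pose just before it. calibration takes no time and is no camera call; for the wrist camera it gives the pose at the moment of the call.
- job_done(): hands the job in; it is judged then, once.
Trained networks look in the newest picture that a camera, given by its name, has taken for a name from the list of things; names that differ only in an ending like _2 or _b are one class to them, and where a whole thing is asked for, a point or a joint stands for the part that bears it (a point fixed in the world has none). Each returns a list of dicts, best first, with "conf" (0 to 1); they miss things now and then, are a little off and sometimes report something else, mostly with a low value. They report only what shows in the picture. A call takes as long as a camera call.
- nets.silhouettes(query, camera): "region" (420x560 bool, what is visible of it) and "pixel" ([column, row] in pixels, amid what is visible of it).
The state is a dict: "t": time; "qpos": joint angles; "dq": joint speeds; "tau": joint torques, N m; "ee_pos": TCP position; "ee_rot": TCP orientation; "contact_force": force on the tool from outside, world axes, zero at the start; "torque": the same for the moment, N m; "width": finger opening in m; "grasp_force": force on a finger pad.
Only numpy, scipy, OpenCV 4.12 (cv2) and the standard library are available. Lean on these libraries where they do the work, as an engineer would, in place of code of your own. Each camera call takes 0.05 s, during which the arm holds its last target. There are 200 camera calls.

## Working session

There is one attempt and no reset: what is moved stays moved. The work goes in short steps, Python scripts to look and compute and a tool call to move; the robot and the scene stay as the last step left them, time stands still between calls to the robot, and variables do not carry over. Pictures are saved under pics/ and viewed, at most 10 in all, crops included, and the job is handed in when it is done.

Besides the shell and the picture viewer there is one more tool, called after "Call:" as name(argument=value, ...) on one line, values as JSON. jog_arm: Moves the arm, as the interface text tells. Its arguments: {"type":"object","properties":{"commands":{"type":"string"},"force":{"type":"number"}},"required":["commands"]}

```bash
mkdir -p pics
cat > h.py <<'E'
import numpy as np, cv2
from plant import robot, get_image, calibration, job_done, nets
def cam(n):
    c=calibration(n); f=210/np.tan(np.radians(c["vertical_fov"])/2)
    K=np.array([[f,0,c["cx"]],[0,f,c["cy"]],[0,0,1.]]); R=cv2.Rodrigues(np.array(c["rvec"],float))[0]
    return K,R,np.array(c["tvec"],float)
def toplane(n,px,z):
    K,R,t=cam(n); d=R.T@np.linalg.inv(K)@np.array([px[0],px[1],1.]); o=-R.T@t
    return o+d*(z-o[2])/d[2]
def proj(n,P):
    K,R,t=cam(n); p=K@(R@np.asarray(P,float)+t); return p[:2]/p[2]
def snap(n,f):
    im=get_image(n); cv2.imwrite("pics/"+f,im[:,:,::-1]); return im
E
python3 - <<'E'
from h import *
s=robot.read_state(); print(s["t"],s["ee_pos"],s["ee_rot"],s["width"],robot.grip_point_offset)
a=snap("scene","a.png"); b=snap("top","b.png")
for c in("scene","top"):
    print(c,calibration(c))
    for q in("handle","fixture","drawer","jaw_grip","toroid","capacitor"):
        for r in nets.silhouettes(q,c)[:2]:
            rr=np.argwhere(r["region"]); print(q,round(r["conf"],2),r["pixel"],len(rr),rr.min(0)[::-1],rr.max(0)[::-1])
E
```

```text
0.0 [0.2280861  0.63496478 0.30196916] [-5.88505312e-05  1.71565447e-01  9.85172513e-01 -6.42989674e-04] 0.09398757191000126 0.0784
scene {'vertical_fov': 53.247522512767596, 'cx': 277.0689038776296, 'cy': 214.52452141110777, 'rvec': array([ 2.15823598,  0.76979862, -0.33437113]), 'tvec': array([-0.48460048, -0.16786506,  1.17655818])}
handle 0.58 [274.1, 227.0] 924 [262 188] [325 297]
fixture 0.75 [364.9, 268.1] 22394 [262 186] [459 365]
drawer 0.7 [276.0, 225.9] 881 [262 188] [325 297]
jaw_grip 0.25 [340.5, 184.2] 446 [320 177] [361 194]
toroid 0.87 [343.9, 182.6] 413 [321 177] [361 194]
capacitor 0.83 [247.7, 321.8] 942 [235 302] [260 343]
top {'vertical_fov': 57.436620670274266, 'cx': 280.85859624055365, 'cy': 202.15320267931259, 'rvec': array([ 2.19094358, -2.19448632,  0.08730966]), 'tvec': array([0.0410545 , 0.60749956, 0.84993817])}
handle 0.75 [292.4, 182.5] 1789 [233 163] [350 205]
fixture 0.67 [278.8, 116.9] 17546 [209  35] [351 205]
drawer 0.82 [292.7, 184.2] 1690 [233 163] [350 204]
toroid 0.61 [194.9, 197.6] 1685 [168 174] [214 219]
toroid 0.37 [281.2, 115.8] 17469 [210  36] [350 205]
capacitor 0.87 [380.0, 161.9] 404 [367 150] [391 171]
```

```bash
python3 -c "
import cv2,numpy as np
a=cv2.imread('pics/a.png');b=cv2.imread('pics/b.png');cv2.imwrite('pics/ab.png',np.vstack([a,b])[:, :]) if 0 else None"
```

```text
(no output)
```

View pics/b.png

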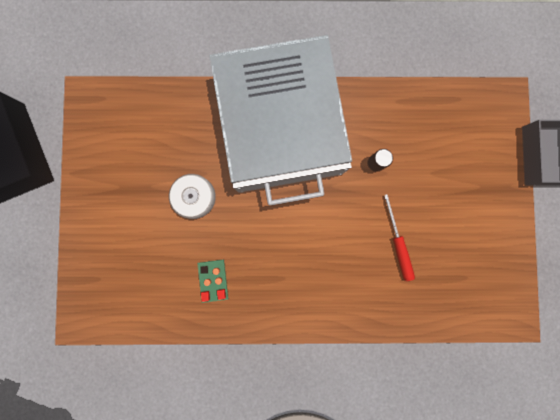

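View pics/a.png

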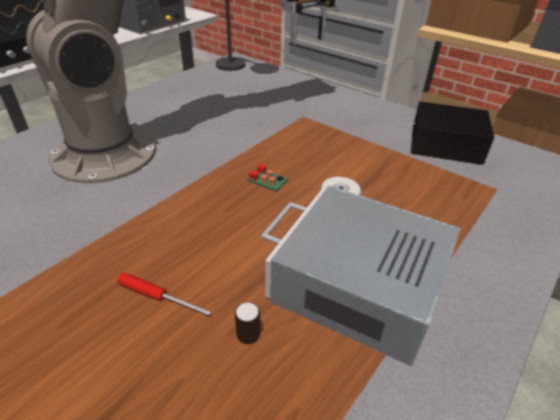

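The top view shows the fixture at the top (housing corners about (213,52), (328,38), (349,163), (232,184)), with the bar handle from (269,204) to (322,196). The toroid is at (191,196), the board at (212,281), the driver at (400,240) and the capacitor at (380,160).

Run:
```python
from h import *
b=cv2.imread('pics/b.png')
c=cv2.resize(b[145:215,220:360],None,fx=5.6,fy=5.6,interpolation=cv2.INTER_CUBIC); cv2.imwrite('pics/c.png',c)
for n,p,z in [("BL",(213,52),.115),("BR",(328,38),.115),("FR",(349,163),.115),("FL",(232,182),.115),("hl",(269,204),.09),("hr",(322,196),.09),("tor",(191,196),.044),("board",(212,281),.02),("cap",(383,157),.065)]:
    print(n,toplane("top",p,z).round(4))
```

```text
BL [0.9134 0.1813 0.115 ]
BR [ 0.9443 -0.0579  0.115 ]
FR [ 0.6811 -0.0981  0.115 ]
FL [0.6422 0.1402 0.115 ]
hl [0.599  0.0657 0.09  ]
hr [ 0.6156 -0.0452  0.09  ]
tor [0.6198 0.2385 0.044 ]
board [0.4311 0.1944 0.02  ]
cap [ 0.7028 -0.1821  0.065 ]
```

View pics/c.png

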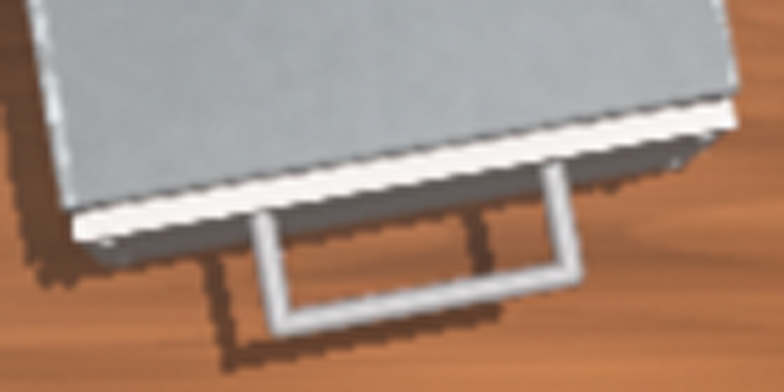

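The crop shows the housing front edge running (232.1,181.7) to (351.2,161.6), and the bar centre line running (270.1,202.6) to (321.4,193.3). The drawer looks slightly ajar.

```bash
cat > fit.py <<'E'
from h import *
from scipy.optimize import least_squares
obs=[((232.1,181.2),(0,.125,.115),0),((351.2,161.4),(0,-.125,.115),0),((213,52),(.27,.125,.115),0),((328.5,38),(.27,-.125,.115),0),((269.7,202.3),(-.052,.055,.09),1),((321.2,193.2),(-.052,-.055,.09),1)]
def F(p,P,d):
    x,y,w,D=p; X=P[0]-D*d; return np.array([x+np.cos(w)*X-np.sin(w)*P[1],y+np.sin(w)*X+np.cos(w)*P[1],P[2]])
r=least_squares(lambda p:np.ravel([proj("top",F(p,P,d))-o for o,P,d in obs]),[.66,.02,-.15,.01],loss="soft_l1")
p=r.x; print(p, np.degrees(p[2])); print(r.fun.reshape(-1,2).round(1))
np.save("p.npy",p)
h=F(p,(-.052,0,.09),1); print("handle",h)
from scipy.spatial.transform import Rotation as Ro
s=robot.read_state(); q=s["ee_rot"]; R=Ro.from_quat([q[1],q[2],q[3],q[0]]).as_matrix(); print(R.round(3))
print("tool y azimuth",np.degrees(np.arctan2(R[1,1],R[0,1])))
tcp=h+[0,0,robot.grip_point_offset]
print("delta tool mm",R.T@(tcp-s["ee_pos"])*1000)
E
python3 fit.py
```

```text
[6.63945034e-01 1.85857284e-02 1.57383137e-01 5.57206643e-04] 9.017389499569358
[[-1.  -0.2]
 [ 1.1  0.4]
 [-1.5  1.1]
 [ 1.7 -2.7]
 [-0.2 -0.4]
 [ 0.2  0.4]]
handle [0.61203739 0.01034822 0.09      ]
[[-0.941  0.338 -0.   ]
 [ 0.338  0.941 -0.   ]
 [ 0.    -0.    -1.   ]]
tool y azimuth 70.24259529405415
delta tool mm [-572.50429845 -458.32913836  134.28245217]
```

Call:
jog_arm(commands="-32 -25 0 0 32;-32 -25 0 0 32;-32 -25 0 0 32;-32 -25 0 0 32;-32 -25 0 0 32;-32 -25 0 0 32;-32 -25 0 0 32;-32 -25 0 0 32")

```text
t: 1.37
ee_pos: [0.4022, 0.3586, 0.303]
ee_rot: [0.0, 0.172, 0.985, 0.0]
contact_force: [1.9, 0.4, 0.9]
width: 0.0441
grasp_force: 0.0
```

Call:
jog_arm(commands="-32 -25 0 0 32;-32 -25 0 0 32;-32 -25 0 0 32;-32 -25 0 0 32;-32 -25 0 0 32;-32 -25 0 0 32;-32 -25 0 0 32;-32 -25 0 0 32")

```text
t: 2.03
ee_pos: [0.5755, 0.0838, 0.303]
ee_rot: [0.0, 0.171, 0.985, 0.0]
contact_force: [1.5, 1.0, 0.4]
width: 0.0316
grasp_force: 0.0
```

Call:
jog_arm(commands="0 0 0 7 32;0 0 0 7 32;0 0 0 7 32;0 0 0 7 32;0 0 0 7 32;0 0 0 7 32;0 0 0 7 32;0 0 0 7 32")

```text
t: 2.7
ee_pos: [0.5748, 0.0857, 0.3028]
ee_rot: [0.0, 0.616, 0.787, 0.0]
contact_force: [-0.4, 0.6, 0.5]
width: 0.0323
grasp_force: 0.0
```

Call:
jog_arm(commands="0 0 0 5.2 32;0 0 0 0 32;0 0 0 0 32")

```text
t: 2.95
ee_pos: [0.5748, 0.0859, 0.3027]
ee_rot: [0.0, 0.648, 0.762, -0.0]
contact_force: [0.0, 0.6, -0.6]
width: 0.0321
grasp_force: 0.0
```

```bash
cat > to.py <<'E'
from h import *
from scipy.spatial.transform import Rotation as Ro
p=np.load("p.npy")
def st():
    s=robot.read_state(); q=s["ee_rot"]; R=Ro.from_quat([q[1],q[2],q[3],q[0]]).as_matrix(); return s,R
def W(P):
    x,y,w=p[:3]; return np.array([x+np.cos(w)*P[0]-np.sin(w)*P[1],y+np.sin(w)*P[0]+np.cos(w)*P[1],P[2]])
def Fx(X):
    x,y,w=p[:3]; a,b=X[0]-x,X[1]-y; return np.array([a*np.cos(w)+b*np.sin(w),-a*np.sin(w)+b*np.cos(w),X[2]])
def delta(P):
    s,R=st(); t=W(P)+[0,0,robot.grip_point_offset]
    print("t",s["t"],"pos",s["ee_pos"].round(4),"dmm",(R.T@(t-s["ee_pos"])*1000).round(1),"yaz",np.degrees(np.arctan2(R[1,1],R[0,1])).round(2),"want",np.degrees(p[2]).round(2),"grip in fixture",Fx(s["ee_pos"]-[0,0,robot.grip_point_offset]).round(4))
E
python3 - <<'E'
from to import *
delta((-.052-p[3],-.02,.09)); print(st()[0]["qpos"])
snap("wrist","w1.png")
for a in (-.05,.05,0): print(proj("wrist",W((-.052-p[3],a,.09))))
E
```

```text
t 2.95 pos [0.5748 0.0859 0.3027] dmm [-100.5   24.6  134.3] yaz 9.23 want 9.02 grip in fixture [-0.0775  0.0804  0.2243]
[-0.72931173  0.3055919   0.58117984  1.84708082 -0.19203751  1.04476063
  0.088803  ]
[303.91615858 337.38888623]
[306.54086185 241.06407126]
[305.17514094 291.18509467]
```

View pics/w1.png

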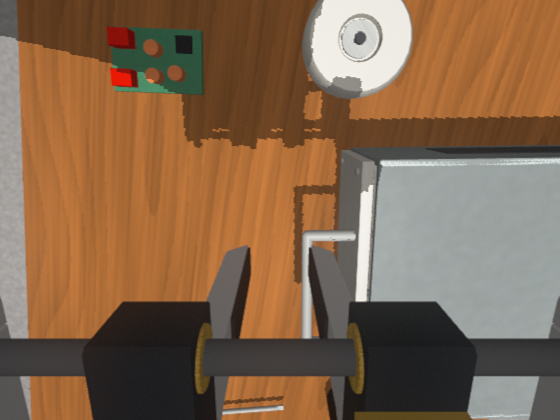

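The wrist view shows the handle bar at column ~307, with its end near row 236. That matches the prediction of (306.5, 237). The fingers straddle the bar once shifted.

Call:
jog_arm(commands="-33 8 0 0 32;-33 8 0 0 32;-34 9 0 0 32;0 0 25 0 32;0 0 25 0 32;0 0 0 0 32;0 0 0 0 32")

```text
t: 3.58
ee_pos: [0.6147, -0.0092, 0.2522]
ee_rot: [-0.001, 0.649, 0.761, -0.001]
contact_force: [-0.2, 0.5, 1.0]
width: 0.0322
grasp_force: 0.0
```

Run:
```python
from to import *
delta((-.052-p[3],-.02,.09))
snap("wrist","w2.png")
for a in (-.05,.05,0): print(proj("wrist",W((-.052-p[3],a,.09))))
```

```text
t 3.5833 pos [ 0.6147 -0.0092  0.2522] dmm [-0.3  0.6 83.8] yaz 9.14 want 9.02 grip in fixture [-0.0529 -0.0197  0.1738]
[278.70233316 263.04067975]
[279.00941239 128.51942295]
[278.84778963 199.3210118 ]
```

View pics/w2.png

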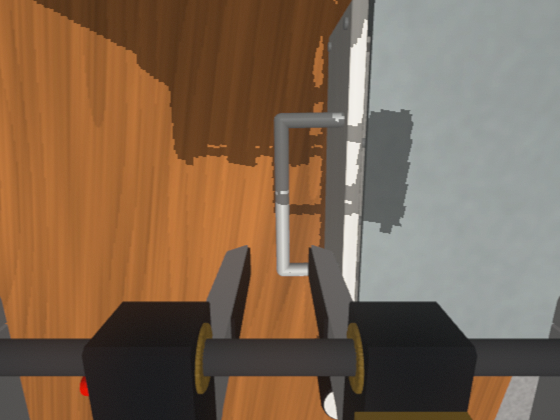

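The wrist view shows the bar at column ~282, rows 120–270. That is about 3 mm deeper than predicted, so I correct for it and go down.

Call:
jog_arm(commands="0 3 28 0 32;0 0 28 0 32;0 0 28 0 32;0 0 0 0 32;0 0 0 0 32;0 0 0 0 0;0 0 0 0 0;0 0 0 0 0", force=40)

```text
t: 4.3
ee_pos: [0.619, -0.0085, 0.1706]
ee_rot: [0.001, 0.649, 0.761, 0.001]
contact_force: [-0.2, 0.2, 0.4]
width: 0.0155
grasp_force: 0.0
```

Call:
jog_arm(commands="0 0 0 0 0;0 0 0 0 0;0 0 0 0 0")

```text
t: 4.55
ee_pos: [0.618, -0.0088, 0.1699]
ee_rot: [-0.0, 0.649, 0.761, 0.0]
contact_force: [-7.4, -0.2, 14.1]
width: 0.0086
grasp_force: 40.0
```

Run:
```python
from to import *
delta((-.052,-.02,.09))
```

```text
t 4.55 pos [ 0.618  -0.0088  0.1699] dmm [-0.2 -2.3  1.5] yaz 9.04 want 9.02 grip in fixture [-0.0497 -0.0198  0.0915]
```

Call:
jog_arm(commands="0 -8 -1 0 0;0 -18 0 0 0;0 -18 0 0 0;0 -18 0 0 0;0 -18 0 0 0;0 -18 0 0 0;0 -18 0 0 0;0 -18 0 0 0")

```text
t: 5.22
ee_pos: [0.4853, -0.0317, 0.17]
ee_rot: [0.002, 0.65, 0.76, -0.0]
contact_force: [6.8, -16.1, -7.8]
width: 0.0083
grasp_force: 40.0
```

Call:
jog_arm(commands="0 -15 0 0 0;0 -12 0 0 0;0 -8 0 0 0;0 -6 0 0 0;0 -4 0 0 0;0 0 0 0 0;0 0 0 0 0")

```text
t: 5.8
ee_pos: [0.4408, -0.0394, 0.17]
ee_rot: [0.001, 0.65, 0.76, -0.001]
contact_force: [1.2, -20.7, -4.6]
width: 0.0091
grasp_force: 40.0
```

Run:
```python
from to import *
delta((-.050-.18,-.02,.09)); print(st()[0]["contact_force"])
```

```text
t 5.8 pos [ 0.4408 -0.0394  0.17  ] dmm [ 2.3 -0.6  1.6] yaz 8.92 want 9.02 grip in fixture [-0.2294 -0.0223  0.0916]
[  1.1781811  -20.68623775  -4.57827636]
```

Call:
jog_arm(commands="-2 -2 0 0 0;0 -2 0 0 0;0 -2 0 0 0;0 0 0 0 0;0 0 0 0 0")

```text
t: 6.22
ee_pos: [0.4396, -0.0397, 0.1704]
ee_rot: [0.004, 0.649, 0.761, 0.003]
contact_force: [34.9, -2.1, -51.4]
width: 0.0089
grasp_force: 39.9
```

The drawer is at its stop (35 N of reaction, no more travel). I now relax, release and rise.

Call:
jog_arm(commands="0 3 0 0 0;0 2 0 0 0;0 0 0 0 0;0 0 0 0 30;0 0 0 0 30;0 0 0 0 30;0 0 0 0 30;0 0 0 0 30")

```text
t: 6.88
ee_pos: [0.4406, -0.0388, 0.1698]
ee_rot: [-0.0, 0.649, 0.761, 0.0]
contact_force: [-0.7, 0.0, 0.7]
width: 0.0299
grasp_force: 0.0
```

Call:
jog_arm(commands="0 0 -25 0 30;0 0 -35 0 30;0 0 -35 0 30;0 0 -35 0 34;0 20 0 0 34;0 20 0 0 34;0 0 0 0 34;0 0 0 0 34")

```text
t: 7.55
ee_pos: [0.4804, -0.0325, 0.2996]
ee_rot: [0.0, 0.649, 0.761, -0.0]
contact_force: [0.7, 0.6, -0.8]
width: 0.0341
grasp_force: 0.0
```

Run:
```python
from to import *
p[2]=np.radians(9.8)
s,R=st(); print(s["t"],s["ee_pos"],s["contact_force"])
w=snap("wrist","w3.png"); t=snap("top","t3.png")
for c in("wrist","top"):
    for q in("jaw_grip","pointer","index_tab","handle"):
        for r in nets.silhouettes(q,c)[:2]:
            rr=np.argwhere(r["region"]); print(c,q,round(r["conf"],2),r["pixel"],len(rr),rr.min(0)[::-1],rr.max(0)[::-1])
c=cv2.resize(t[150:290,200:360][:,:,::-1],None,fx=4,fy=4,interpolation=cv2.INTER_CUBIC)
cv2.imwrite("pics/t3c.png",c)
```

```text
7.55 [ 0.48043178 -0.03252128  0.29956092] [ 0.67500233  0.60326781 -0.84606731]
wrist jaw_grip 0.97 [375.2, 183.4] 1235 [362 158] [391 207]
wrist pointer 0.57 [367.9, 173.3] 5455 [320 123] [396 256]
wrist index_tab 0.65 [426.0, 166.0] 74399 [222  10] [559 329]
wrist index_tab 0.55 [345.0, 264.5] 155 [338 258] [349 280]
wrist handle 0.82 [396.3, 160.6] 60052 [223  22] [542 324]
top pointer 0.56 [294.3, 214.8] 605 [276 209] [319 245]
top handle 0.74 [288.6, 213.2] 8409 [239 164] [365 291]
```

View pics/w3.png

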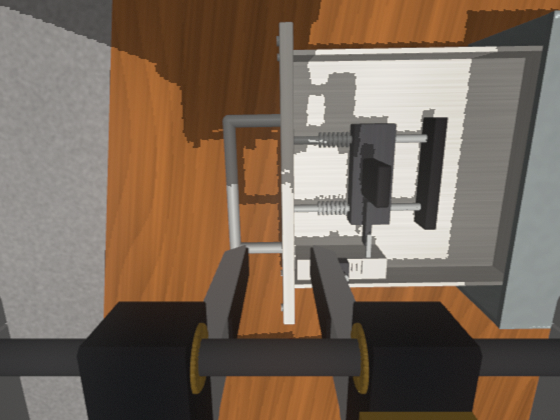

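The wrist view shows the open drawer: handle bar (229,118)–(236,250), jaw block at (372,175), grip at (375,183), pointer tip at about (369,256), and the dark index tab near (345,265), partly hidden by a finger.

Run:
```python
from to import *
w=cv2.imread("pics/w3.png")
print("nadir",proj("wrist",[*(-cam("wrist")[1].T@cam("wrist")[2])[:2],0]), -cam("wrist")[1].T@cam("wrist")[2])
yaw=np.radians(9.8);u=np.array([np.cos(yaw),np.sin(yaw),0]);n=np.array([-u[1],u[0],0])
a=toplane("wrist",(229.5,120),.09);b=toplane("wrist",(236,248),.09);m=(a+b)/2
print(a,b,m,np.linalg.norm(a-b),"yaw",np.degrees(np.arctan2(-(a-b)[0],(a-b)[1])))
f=toplane("wrist",(287,170),.107); print("front top y",f)
yaw=9.8
s,R=st()
g=m+127e-3*u; g[2]=.098; print("grip pred",g)
K=[(a_,b_) for a_,b_ in((-6,-18),(6,-18),(6,18),(-6,18))]
c=[proj("wrist",g+u*i/1e3+n*j/1e3) for i,j in K]; print(np.round(c,1))
c2=[proj("wrist",g+u*i/1e3+n*j/1e3-[0,0,.05]) for i,j in K]
f=5; crop=cv2.resize(w[110:230,320:440],None,fx=f,fy=f,interpolation=cv2.INTER_CUBIC)
crop2=cv2.resize(w[110:230,320:440],None,fx=f,fy=f,interpolation=cv2.INTER_CUBIC)
cv2.polylines(crop2,[((np.array(c)-[320,110])*f).astype(np.int32)],True,(0,0,255),1)
gx=np.linspace(0,1,1)
crop=cv2.convertScaleAbs(crop2,alpha=2,beta=10)
cv2.imwrite("pics/w3c.png",crop)
```

```text
nadir [278.92856947 117.24531235] [0.46784866 0.0435304  0.38174916]
[0.42851528 0.03507431 0.09      ] [ 0.44760221 -0.07429513  0.09      ] [ 0.43805875 -0.01961041  0.09      ] 0.11102245197090131 yaw 9.89944483930633
front top y [0.48054507 0.00461492 0.107     ]
grip pred [0.56320555 0.00200619 0.098     ]
[[375.7 208.1]
 [390.  207.9]
 [393.1 165.4]
 [378.4 165.5]]
```

View pics/w3c.png

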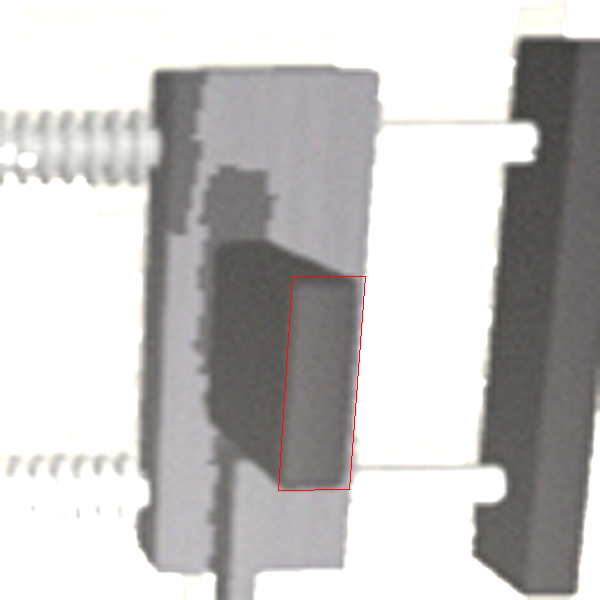

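The predicted grip top edge matches the picture. Before grasping I move the camera over the pointer and index tab for a sharp measurement.

Call:
jog_arm(commands="-35 18 0 -0.7 34;-35 18 0 0 34;-35 18 0 0 34;0 0 25 0 34;0 0 15 0 34;0 0 0 0 34;0 0 0 0 34")

```text
t: 8.63
ee_pos: [0.5505, -0.1273, 0.2594]
ee_rot: [-0.001, 0.645, 0.765, -0.001]
contact_force: [0.4, -0.9, 0.2]
width: 0.0341
grasp_force: 0.0
```

Run:
```python
from to import *
s,R=st(); print(s["t"],s["ee_pos"],"yaz",np.degrees(np.arctan2(R[1,1],R[0,1])))
w=snap("wrist","w4.png")
for q in("pointer","index_tab","jaw_grip"):
    for r in nets.silhouettes(q,"wrist")[:2]:
        rr=np.argwhere(r["region"]); print(q,round(r["conf"],2),r["pixel"],len(rr),rr.min(0)[::-1],rr.max(0)[::-1])
yaw=np.radians(9.85);u=np.array([np.cos(yaw),np.sin(yaw),0]);n=np.array([-u[1],u[0],0])
g=np.array([.563,.002,0])
for k in range(0,6): print(k*10, [proj("wrist",g-u*k/100-n*j+[0,0,z]).round(1).tolist() for j,z in((.077,.06),(.08,.072))])
```

```text
8.6333 [ 0.55046411 -0.12731489  0.25937265] yaz 9.725207675145958
pointer 0.93 [328.5, 58.1] 6795 [263   0] [356 154]
index_tab 0.83 [290.4, 169.8] 383 [284 157] [298 185]
jaw_grip 0.72 [327.8, 43.3] 1745 [314   8] [343  78]
jaw_grip 0.21 [327.2, 60.9] 6851 [264   0] [356 154]
0 [[320.2, 154.5], [321.9, 160.0]]
10 [[307.8, 154.6], [309.0, 160.0]]
20 [[295.5, 154.6], [296.2, 160.1]]
30 [[283.1, 154.6], [283.3, 160.1]]
40 [[270.8, 154.6], [270.5, 160.1]]
50 [[258.4, 154.6], [257.6, 160.1]]
```

View pics/w4.png

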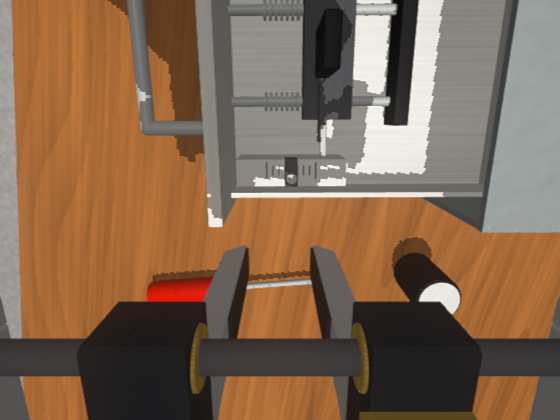

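The view shows the pointer tip at about (323,154) and the dark index tab at (291,168). I zoom in for sub-pixel accuracy.

Run:
```python
from h import *
w=cv2.imread("pics/w4.png")
c=cv2.resize(w[105:195,255:355],None,fx=6,fy=6,interpolation=cv2.INTER_NEAREST)
cv2.imwrite("pics/w4c.png",cv2.convertScaleAbs(c,alpha=1.6,beta=10))
```

```text
(no output)
```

View pics/w4c.png

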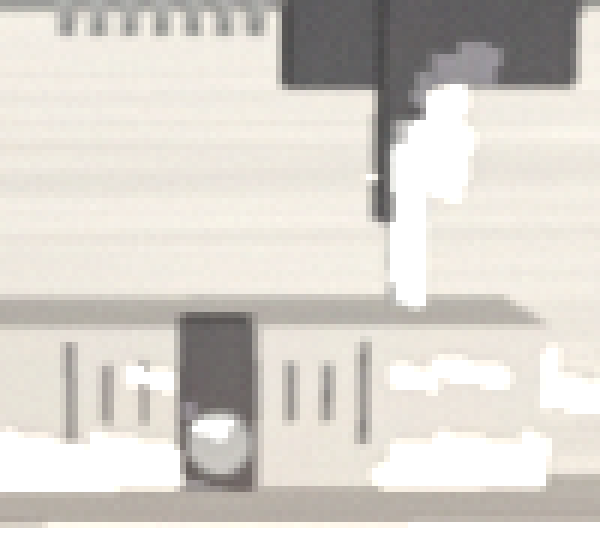

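Run:
```python
from to import *
yaw=np.radians(9.85);u=np.array([np.cos(yaw),np.sin(yaw),0]);n=np.array([-u[1],u[0],0])
w=cv2.imread("pics/w4.png"); gray=cv2.cvtColor(w,cv2.COLOR_BGR2GRAY)
g=np.array([.563,.002,0])
print("grip top corners pred",[proj("wrist",g+u*i+n*j+[0,0,.098]).round(1).tolist() for i,j in((-.006,-.018),(.006,-.018),(-.006,.018),(.006,.018))])
K,R,t=cam("wrist");o=-R.T@t;print("cam",o,"nadir",proj("wrist",[o[0],o[1],0]))
for r in(20,30,40,50,60): print(r,gray[r,300:360].tolist())
print("ptr")
for r in(100,110,120,130,136,142,148,152,155): print(r,gray[r,312:332].tolist())
print("front",[ (r,gray[r,195:240].tolist()) for r in(80,)], proj("wrist",g-u*.085+[0,0,.107]-n*.06),proj("wrist",g-u*.075+[0,0,.107]-n*.06))
```

```text
grip top corners pred [[320.6, 70.1], [338.8, 70.1], [322.3, 8.9], [341.3, 8.9]]
cam [ 0.53783339 -0.05095425  0.3428986 ] nadir [278.30146765 117.2328492 ]
20 [137, 144, 115, 54, 36, 44, 50, 47, 47, 48, 48, 48, 49, 47, 49, 48, 48, 46, 48, 43, 31, 15, 13, 10, 18, 19, 24, 28, 28, 28, 27, 27, 26, 25, 24, 24, 26, 26, 26, 25, 21, 21, 33, 46, 47, 45, 45, 45, 47, 54, 70, 82, 81, 77, 85, 153, 224, 237, 236, 236]
30 [146, 146, 113, 42, 36, 46, 47, 48, 48, 48, 50, 48, 49, 48, 48, 45, 31, 17, 11, 13, 16, 13, 12, 10, 16, 20, 25, 27, 27, 28, 26, 26, 27, 28, 24, 25, 28, 24, 25, 22, 23, 23, 40, 44, 46, 45, 44, 46, 44, 46, 49, 67, 82, 80, 93, 189, 237, 237, 235, 235]
40 [143, 142, 109, 42, 38, 45, 49, 49, 47, 47, 51, 47, 47, 47, 47, 38, 22, 10, 17, 14, 12, 15, 13, 16, 19, 22, 25, 25, 25, 23, 28, 27, 24, 27, 23, 27, 24, 22, 22, 22, 22, 30, 43, 47, 47, 46, 46, 66, 81, 82, 82, 82, 80, 81, 129, 208, 238, 237, 236, 237]
50 [145, 132, 92, 38, 42, 49, 48, 49, 46, 50, 48, 48, 48, 49, 48, 38, 14, 12, 18, 16, 16, 13, 14, 17, 21, 23, 30, 29, 27, 27, 27, 29, 26, 26, 26, 24, 25, 24, 24, 21, 23, 41, 66, 80, 82, 
[... 788 characters left out ...]
 217]
142 [144, 145, 144, 144, 142, 139, 126, 110, 163, 215, 221, 220, 219, 190, 146, 141, 142, 142, 142, 142]
148 [143, 144, 143, 144, 144, 143, 142, 126, 171, 219, 220, 219, 219, 189, 146, 144, 145, 144, 143, 143]
152 [143, 144, 144, 144, 144, 146, 143, 127, 129, 184, 219, 221, 212, 176, 143, 143, 145, 144, 143, 145]
155 [107, 107, 107, 107, 106, 107, 107, 104, 110, 129, 145, 182, 203, 158, 112, 106, 105, 106, 107, 107]
front [(80, [65, 64, 62, 65, 88, 120, 136, 137, 138, 136, 133, 134, 134, 135, 133, 133, 132, 134, 131, 120, 100, 89, 89, 90, 90, 88, 89, 89, 89, 91, 90, 89, 89, 88, 88, 88, 88, 104, 131, 146, 145, 145, 144, 144, 145])] [201.40377337 136.2280055 ] [216.44861852 136.21255823]
```

The measurements give an index of about 26 mm (from the pointer and tab offset in the same picture). I move over the grip, descend and grasp.

Call:
jog_arm(commands="30 9 0 0 34;30 9 0 0 34;30 9 0 0 34;35 8 0 0 34;0 0 0 0 34;0 0 0 0 34")

```text
t: 9.33
ee_pos: [0.5644, 0.0044, 0.2604]
ee_rot: [0.0, 0.643, 0.766, 0.001]
contact_force: [-0.3, -0.7, 0.2]
width: 0.034
grasp_force: 0.0
```

Run:
```python
from to import *
s,R=st(); T=np.array([.5635,.002,.1584]); print(s["t"],s["ee_pos"],R.T@(T-s["ee_pos"])*1000,"yaz",np.degrees(np.arctan2(R[1,1],R[0,1])))
w=snap("wrist","w5.png")
g=np.array([.563,.002,0]);yaw=np.radians(9.85);u=np.array([np.cos(yaw),np.sin(yaw),0]);n=np.array([-u[1],u[0],0])
print("pred",[proj("wrist",g+u*i+n*j+[0,0,.098]).round(1).tolist() for i,j in((-.006,-.018),(.006,-.018),(-.006,.018),(.006,.018))])
for r in nets.silhouettes("jaw_grip","wrist")[:1]:
    rr=np.argwhere(r["region"]); print(r["conf"],r["pixel"],rr.min(0)[::-1],rr.max(0)[::-1])
```

```text
9.3333 [0.56443339 0.00439485 0.2603767 ] [ -2.26332695  -1.44545406 101.97373213] yaz 10.000925980669189
pred [[269.0, 248.9], [285.0, 248.9], [268.7, 202.4], [285.2, 202.4]]
0.91 [275.9, 221.7] [268 190] [284 249]
```

Call:
jog_arm(commands="-2 -1.5 30 0 34;0 0 30 0 34;0 0 25 0 34;0 0 17 0 34;0 0 0 0 34;0 0 0 0 34")

```text
t: 9.93
ee_pos: [0.5629, -0.0018, 0.1578]
ee_rot: [-0.0, 0.645, 0.764, -0.001]
contact_force: [0.3, -0.3, 0.7]
width: 0.0342
grasp_force: 0.0
```

Call:
jog_arm(commands="0 0 0 0 0;0 0 0 0 0;0 0 0 0 0;0 0 0 0 0;0 0 0 0 0;0 0 0 0 0", force=50)

```text
t: 10.43
ee_pos: [0.5634, -0.0004, 0.1586]
ee_rot: [0.0, 0.644, 0.765, 0.001]
contact_force: [-0.7, 0.4, 9.7]
width: 0.0118
grasp_force: 50.0
```

Call:
jog_arm(commands="0 -4 0 0 0;0 -6 0 0 0;0 -6 0 0 0;0 -6 0 0 0;0 -4 0 0 0;0 0 0 0 0;0 0 0 0 0;0 0 0 0 0")

```text
t: 11.1
ee_pos: [0.5387, -0.0046, 0.1586]
ee_rot: [0.001, 0.644, 0.765, 0.001]
contact_force: [7.7, 0.5, 2.6]
width: 0.0114
grasp_force: 50.0
```

Run:
```python
from to import *
s,R=st(); yaw=np.radians(9.85);u=np.array([np.cos(yaw),np.sin(yaw),0]);n=np.array([-u[1],u[0],0])
print(s["t"],s["ee_pos"],s["contact_force"],s["width"],"travel",(np.array([.5634,-.0004,.1586])-s["ee_pos"])@u*1000)
im={}
for c in("top","scene","wrist"):
    im[c]=snap(c,c+"6.png")
    for q in("index_tab","pointer"):
        for r in nets.silhouettes(q,c)[:1]:
            rr=np.argwhere(r["region"]); print(c,q,round(r["conf"],2),r["pixel"],rr.min(0)[::-1],rr.max(0)[::-1])
g=np.array([.563,.002,0])-u*.026
ps={c:proj(c,g-n*.077+[0,0,.06]) for c in im}; print(ps)
tiles=[]
for c in im:
    x,y=ps[c].astype(int); x=min(max(x,22),537);y=min(max(y,22),397)
    k=(44 if c=="wrist" else 22)
    pd=cv2.copyMakeBorder(im[c][:,:,::-1],50,50,50,50,cv2.BORDER_CONSTANT); t=pd[y+50-k:y+50+k,x+50-k:x+50+k]
    t=cv2.resize(t,(264,264),interpolation=cv2.INTER_NEAREST); tiles.append(cv2.convertScaleAbs(t,alpha=1.3,beta=10))
cv2.imwrite("pics/v6.png",np.hstack(tiles))
```

```text
11.1 [ 0.53874645 -0.00462101  0.15864723] [7.70957107 0.45517941 2.64301281] 0.011362808022307441 travel 25.012216800922598
scene pointer 0.66 [242.1, 229.3] [218 204] [268 249]
wrist index_tab 0.71 [275.3, 396.0] [269 376] [285 419]
wrist pointer 0.73 [278.7, 212.4] [200 157] [322 337]
{'top': array([335.91118216, 227.16705366]), 'scene': array([225.041239  , 240.97818887]), 'wrist': array([276.97050867, 371.69927463])}
```

Run:
```python
import cv2,numpy as np
w=cv2.imread("pics/wrist6.png")[300:420,230:330]; s=cv2.imread("pics/scene6.png")[215:265,200:250]
a=cv2.resize(w,None,fx=4.9,fy=4.9,interpolation=cv2.INTER_NEAREST)
b=cv2.resize(s,(300,300),interpolation=cv2.INTER_NEAREST)
t=cv2.imread("pics/top6.png")[197:247,310:360]; t=cv2.resize(t,(288,288),interpolation=cv2.INTER_NEAREST)
o=np.zeros((588,790,3),np.uint8); o[:588,:490]=cv2.resize(a,(490,588)); o[:300,490:]=b; o[300:,490:778]=t
cv2.imwrite("pics/v7.png",cv2.convertScaleAbs(o,alpha=1.4,beta=10))
```

```text
(no output)
```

View pics/v7.png

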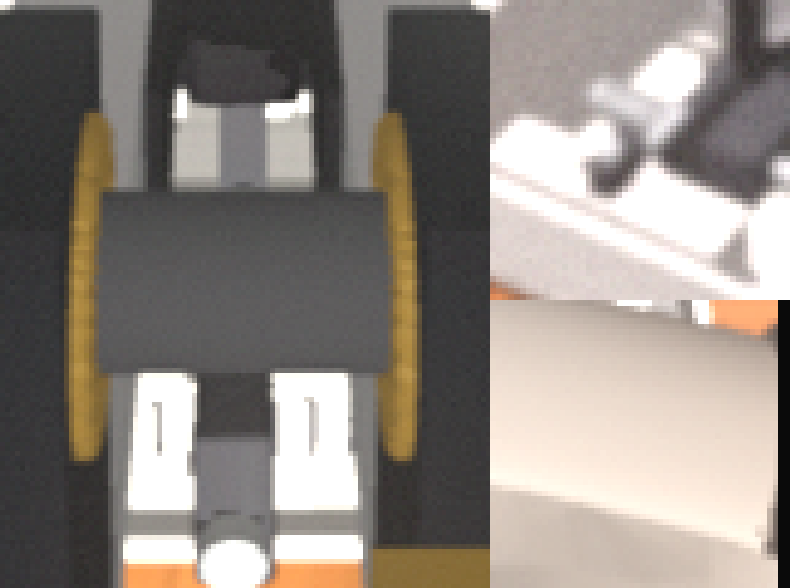

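The wrist view shows the pointer between the fingers at column ~279.2 (row 330) and the index tab at column ~277.2 (inner top edge at row 389). They are close to level but need a few tenths to mm of correction.

Run:
```python
from to import *
yaw=np.radians(9.85);u=np.array([np.cos(yaw),np.sin(yaw),0])
gr=cv2.cvtColor(cv2.imread("pics/wrist6.png"),cv2.COLOR_BGR2GRAY)
for r in(326,330,334,390,394,398): print(r,gr[r,264:296].tolist())
a=toplane("wrist",(279.2,330.6),.06);b=toplane("wrist",(277.2,390),.072)
e=[toplane("wrist",(c,390),.072)@u for c in(269.5,285)]; f=[toplane("wrist",(c,330.6),.06)@u for c in(274.2,284.2)]
print((a-b)@u*1000,"tab width",(e[1]-e[0])*1e3,"ptr width",(f[1]-f[0])*1e3, robot.read_state()["ee_pos"])
for yw in(9.5,10.2):
    v=np.radians(yw);print(yw,(a-b)@[np.cos(v),np.sin(v),0]*1000)
```

```text
326 [33, 76, 115, 127, 127, 126, 128, 126, 128, 126, 109, 83, 81, 82, 82, 82, 83, 82, 81, 84, 106, 126, 127, 126, 128, 128, 128, 128, 117, 80, 33, 25]
330 [34, 96, 130, 130, 130, 129, 129, 128, 129, 130, 112, 83, 81, 81, 81, 81, 82, 82, 81, 83, 108, 130, 130, 131, 131, 130, 130, 132, 130, 100, 37, 26]
334 [44, 100, 129, 130, 130, 129, 130, 129, 131, 129, 111, 83, 81, 82, 81, 82, 82, 82, 80, 82, 109, 129, 131, 132, 130, 130, 130, 131, 130, 109, 59, 29]
390 [223, 225, 224, 225, 181, 87, 73, 77, 76, 78, 79, 79, 79, 81, 79, 80, 81, 80, 81, 80, 74, 74, 146, 209, 225, 224, 224, 225, 196, 132, 169, 223]
394 [222, 223, 224, 188, 113, 77, 76, 81, 81, 80, 81, 81, 82, 82, 83, 84, 83, 85, 82, 81, 79, 111, 186, 226, 224, 223, 224, 224, 224, 225, 224, 223]
398 [222, 222, 222, 224, 205, 144, 82, 80, 80, 80, 81, 82, 82, 83, 83, 84, 84, 83, 83, 82, 80, 112, 187, 225, 224, 223, 223, 223, 224, 224, 223, 223]
1.257450602584885 tab width 9.10189324586963 ptr width 5.962784113091368 [ 0.53880969 -0.00460552  0.15864357]
9.5 1.06338463536782
10.2 1.4514696473814996
```

Both measurements agree: pull about 1.2 mm more, for a travel of about 26.2 mm.

Call:
jog_arm(commands="0 -1.2 0 0 0;0 0 0 0 0;0 0 0 0 0;0 0 0 0 0;0 0 0 0 0;0 0 0 0 0")

```text
t: 12.05
ee_pos: [0.5377, -0.0048, 0.1586]
ee_rot: [0.001, 0.644, 0.765, 0.001]
contact_force: [7.5, -0.7, 2.6]
width: 0.0116
grasp_force: 50.0
```

Run:
```python
from to import *
s,R=st(); yaw=np.radians(9.85);u=np.array([np.cos(yaw),np.sin(yaw),0])
print(s["t"],s["contact_force"],s["grasp_force"],"travel",(np.array([.5634,-.0004,.1586])-s["ee_pos"])@u*1000)
gr=cv2.cvtColor(snap("wrist","w8.png"),cv2.COLOR_RGB2GRAY).astype(float)
def edges(r,a,b,hi,lo):
    m=(hi+lo)/2; x=gr[r,a:b]; i=np.where(x<m)[0]; i=i[(i>3)&(i<b-a-4)]; L,Rr=i[0],i[-1]
    return a+L-1+(x[L-1]-m)/(x[L-1]-x[L]), a+Rr+(m-x[Rr])/(x[Rr+1]-x[Rr])
for r in(328,332): P=edges(r,266,294,128,82); print(P,np.mean(P))
for r in(390,394): T=edges(r,262,293,224,80); print(T,np.mean(T))
print((toplane("wrist",(np.mean(P),330),.06)-toplane("wrist",(np.mean(T),392),.072))@u*1000)
```

```text
12.05 [ 7.54186035 -0.71880484  2.61465716] 50.00825822353363 travel 26.12137752917694
(np.float64(274.2068965517241), np.float64(283.84)) 279.02344827586205
(np.float64(274.18518518518516), np.float64(283.8888888888889)) 279.03703703703707
(np.float64(270.2808988764045), np.float64(287.8021978021978)) 279.04154833930113
(np.float64(269.4805194805195), np.float64(287.55263157894734)) 278.5165755297334
0.3902552183486913
```

```bash
python3 -c "
from plant import job_done; print(job_done())"
```

```text
the job is handed in; nothing more can be done
None
```

The drawer is open to its stop and the arm is still holding the grip against the spring, pointer within about 0.4 mm of the index tab (jaw drawn about 26 mm); the arm stayed clear of the loose parts, and the job was handed in at about 12 s.

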